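Draw a circuit board from the rack and hold it up to the inspection camera

ROBOT

A 7-joint arm with a two-finger parallel gripper is mounted at the origin on the work surface. World frame = base frame: x ahead of the robot, y to its left, z up, the work surface at z = 0. Lengths are in m, angles in rad, forces in N, time in s.
With the tool pointing down it reaches from about 0.425 to 0.875 m from the base axis. Payload 4.7 kg.
Tool frame: the origin (TCP) lies on the centre line of the jaws, within the pads' length; the fingertips stand ctrl.tcp_to_tips ahead of it and the grasp point (between the pads) lies 2 mm behind it (ctrl.tcp_to_tips is the distance from the TCP to the fingertips, in m); z points along the fingers, y is the line along which they close (so a half turn about z gives the same grasp; the last joint's range is limited). The gripper opens to 87 mm and grips with 3 to 60 N. Pads are 19 mm wide; open, the fingers measure 117 mm over their backs; the gripper's body (75 mm by 190 mm) begins 51 mm behind the grasp point.
Start: joints at [1.285, 0.321, -0.07, 1.45, 0.023, 1.371, -0.057], TCP at [0.192, -0.621, 0.219] pointing down, gripper open.
Joint ranges: [-2.86, 2.86], [-0.3, 2.09], [-1.38, 1.24], [0.06, 2.45], [-1.56, 4.7], [0.09, 2.05], [-2.69, 2.69]. Speed limits (rad/s): [2.57, 2.57, 3.14, 3.14, 3.14, 3.14, 3.14].

INTERFACE

Orientations are given as a rotation vector (axis times angle).
In Python, from bench import ctrl, optics, close_job gives the robot as it stands.
- The arm moves only by the shell command python3 -m inch 'ROWS' [OPENING] [FORCE]. ROWS is JSON, a list of rows, each a list of 2 entries, a list of its own where there are three numbers: the shift along the tool's x, y, z in mm, then the turn, a rotation vector about the tool's x, y, z in degrees. In form: [[[x, y, z], [ax, ay, az]], ...]. A call has exactly 10 rows; each row shifts and turns the commanded pose from where the row before left it, along the tool's axes as they then stand; what a row does not reach is not made up. A row lasts 1/10 s, in which the tool goes at most 50 mm and 8.59 degrees, less where a joint would pass 70% of its speed; a pose out of reach is approached as far as the arm can. A call is refused whole if a number of a shift passes 50 or a number of a turn 8.59, either way. A call with a gripper value outside its range is refused whole. OPENING is the closure, from 0 (fully open) to 1 (shut), set as the call begins (- or left out, the last holds). The fingers move at their own pace and stop on an object; FORCE is the grip in N (left out, the last holds). Time passes only in rows, so rows that do not move let the fingers close, or fill a call up. It gives the time, the measured TCP pose, the force and the opening at its end, in the units of the state.
- ctrl.get_state(): the state, without advancing time (a new reading comes with each control period).
- optics.get_image(name): name is "scene" or "top" or "wrist"; returns a dict with "image" (480x640x3 uint8, red, green, blue), "fx", "fy", "cx", "cy" (pixels), "R" (3x3) and "t" (3): a world point X has camera coordinates R X + t; the wrist camera has in their place "hand_eye" (4x4, takes a point from camera to tool coordinates, whose origin is the TCP and whose axes are the flange's). Camera axes: x right, y down, z forward; pixel columns grow to the right and rows downward; lengths in m; the calibration is good to about 2 mm. A picture is of the moment at which its call begins: read the wrist's pose just before it. There is no depth.
- close_job(): hands the job in, once; it reports no verdict.
The state is a dict: "time": time; "joint_positions": joint angles; "qd": joint speeds; "joint_torque": joint torques, N m; "position": TCP position; "tool_rot": TCP orientation; "ft_force": force on the tool from outside, world axes, zero at the start; "torque": the same for the moment, N m; "grip_width": opening from 0.0 (shut) to 1.0 (fully open).
Only numpy, scipy, OpenCV 4.12 (cv2) and the standard library are available. Lean on these libraries where they do the work, as an engineer would, in place of code of your own. Each camera call takes 0.05 s, during which the arm holds its last target. There are 200 camera calls.

TASK

Draw the green circuit board up out of its slot in the rack, carry it to the inspection camera and hold it in the air there: upright and level above the white line on the camera's base plate, the board running along that line with a broad face (either one) square to the lens, and its middle at the height of the lens. Finish while still gripping it and holding it steady; do not set it down or let go. Leave the red and the blue board in their slots and do not shift the multimeter or the bottle.

Things in the scene. Friction and masses are not known exactly. Their poses are not given: they have to be found in the camera images.
- green_board_center (a point): centre of the green circuit board, which stands upright in one of the three slots: 4 mm thick (its x), 110 wide (y), 90 tall (z, up). Its top edge is a stiff green bar, 10 mm thick (x), 110 long, 16 tall, middle 37 mm above this point: grip it there, closing along x. Chips stand up to 6 mm out of the +x face, none over 6 mm above this point. Mass 0.1 to 0.2 kg; 1.5 mm play in the slot
- rack: fixed black rack, 190 (its x) by 121 (y) by 60 mm tall; origin at the centre of its underside, z up. End walls at y = +-58 mm have vertical grooves for the boards' side edges. Three slots, at x = -75, 0, +75 mm; each board stands on the 8 mm floor, its x along the rack's x, top 98 mm above the table. It is out of its grooves after a rise of 52 mm
- inspection_stand: fixed inspection camera: steel base plate 160 (its x) by 250 (y) by 6 mm, origin at the centre of its underside, z up. A blue camera with a ring light stands on a post at the +y end, looking level along -y; its top is at z = 164 mm, its lens front at y = +69 mm. A white line, 110 mm long along x, is drawn on the plate at y = -50 mm
- focus_point (a point): point straight in front of the lens, above the middle of the white line, at the height of the lens (130 mm above the table); axes as the stand's. The middle of the board is to be held here, the board's x axis along the stand's y axis (either way round).
- lens (a point): centre of the front of the lens, 119 mm from the focus point along the stand's +y, 130 mm above the table
- red_board_center (a point): centre of the red bystander circuit board, same size and axes as the green one, standing in another slot
- blue_board_center (a point): centre of the blue bystander circuit board, same size and axes as the green one, standing in another slot
- multimeter_center (a point): centre of a red multimeter lying on its back, 85 mm (x) by 175 mm (y) by 36 mm high (dial to 42 mm); a bystander
- bottle_center (a point): centre of a clear bottle with a red cap standing upright, 50 mm in diameter, 120 mm tall; a bystander

How it is judged:
By the outcome, as a careful person would: the job done as asked, in the order asked, and still so for the second after the job is handed in, while the arm keeps its last pose, push and grip.
It also fails if it takes over 35 s, if anything falls off the work surface, if the arm or the gripper's body presses on something with over 40 N, if the wrist force passes 120 N, or if a joint passes its speed limit or range.

## Working session

There is one attempt and no reset: what is moved stays moved. The work goes in short steps, Python scripts to look and compute and a shell command to move; the robot and the scene stay as the last step left them, time stands still between calls to the robot, and variables do not carry over. Pictures are saved under pics/ and viewed, on a budget of 10 in all, crops included, one or two more only if the job needs it, and the job is handed in when it is done.

```bash
mkdir -p pics; ls
python3 - <<'E'
from bench import ctrl, optics
import cv2,numpy as np
s=ctrl.get_state();print({k:np.round(v,3).tolist() for k,v in s.items()},ctrl.tcp_to_tips)
for n in("scene","top"):
    d=optics.get_image(n);cv2.imwrite(f"pics/{n}0.png",d["image"][:,:,::-1])
    print(n,{k:np.round(v,4).tolist() for k,v in d.items() if k!="image"})
E
```

```text
pics
{'time': 0.0, 'joint_positions': [1.285, 0.322, -0.07, 1.452, 0.023, 1.371, -0.057], 'qd': [-0.001, 0.0, 0.0, -0.001, 0.001, -0.0, 0.002], 'joint_torque': [0.001, -49.129, -0.403, -31.253, -0.064, 0.044, 0.0], 'position': [0.192, -0.62, 0.218], 'tool_rot': [-3.105, -0.469, 0.001], 'ft_force': [0.287, 0.005, 0.06], 'torque': [-0.009, -0.081, -0.002], 'grip_width': 1.0} 0.017
scene {'fx': 495.7625, 'fy': 495.7625, 'cx': 313.5739, 'cy': 243.7208, 'R': [[0.3088, 0.9509, -0.0207], [0.6696, -0.2328, -0.7053], [-0.6755, 0.2039, -0.7086]], 't': [-0.2435, -0.3493, 1.4374]}
top {'fx': 447.6835, 'fy': 447.6835, 'cx': 315.3784, 'cy': 237.1034, 'R': [[-0.0211, -0.9998, 0.003], [-0.9896, 0.0205, -0.1423], [0.1422, -0.006, -0.9898]], 't': [0.0407, 0.643, 0.7776]}
```

View pics/scene0.png

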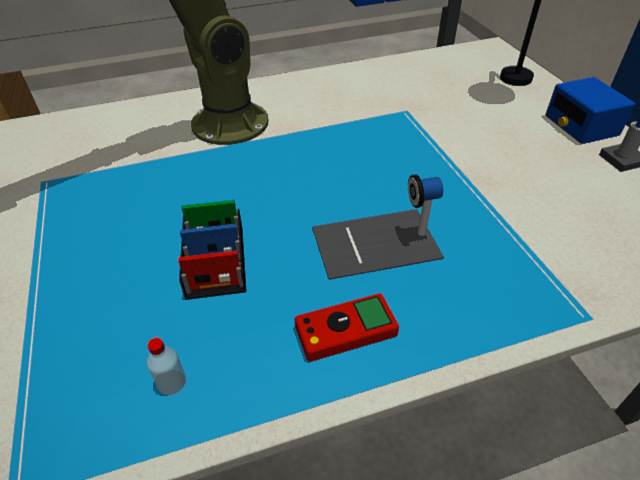

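View pics/top0.png

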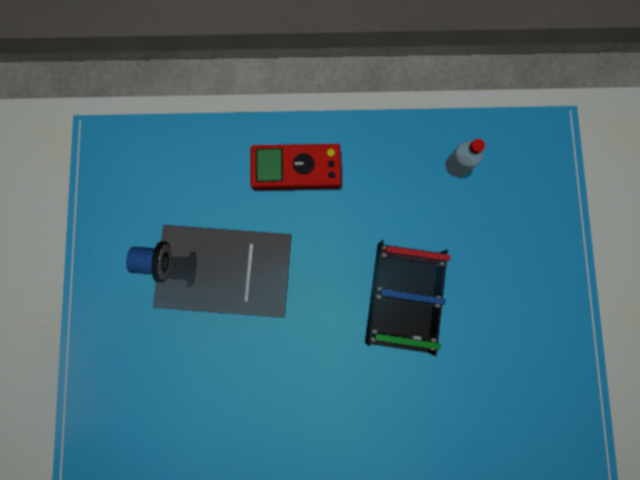

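The scene view shows the green board in the slot nearest the robot (px 210,212), the camera stand at right (white line near 354,245), the multimeter and the bottle. In the top view the green bar runs from about (375,338) to (439,346). The white line runs from (251,245) to (247,300) and the lens is near (165,260).

```bash
cat > h.py <<'E'
import numpy as np, cv2
from bench import ctrl, optics
from scipy.spatial.transform import Rotation as Ro
def ray2plane(d,uv,z,R=None,c=None):
    uv=np.atleast_2d(uv).astype(float)
    if R is None: R=np.array(d["R"]).T; c=-R@np.array(d["t"])
    r=np.c_[(uv[:,0]-d["cx"])/d["fx"],(uv[:,1]-d["cy"])/d["fy"],np.ones(len(uv))]@R.T
    return c+r*((z-c[2])/r[:,2])[:,None]
def rect(mask):
    n,l,st,_=cv2.connectedComponentsWithStats(mask.astype(np.uint8))
    k=1+np.argmax(st[1:,4]); return np.argwhere(l==k)[:,::-1]
def fit(P):  # centre, long-axis angle, extents of min-area rect in plane (mm)
    q=(P[:,:2]*1000).astype(np.float32)
    m=q.mean(0); w=np.linalg.svd(q-m,full_matrices=False)[2]
    (cx,cy),sz,a=cv2.minAreaRect(q)
    return np.round([cx,cy],1),np.round(sz,1),"pca deg",np.round(np.degrees(np.arctan2(w[0,1],w[0,0])),2),"mean",np.round(m,1)
E
python3 - <<'E'
from h import *
d=optics.get_image("top");I=d["image"];h=cv2.cvtColor(I,cv2.COLOR_RGB2HSV).astype(int);H,S,V=h[...,0],h[...,1],h[...,2]
def roi(m,x0,x1,y0,y1):
    o=np.zeros_like(m);o[y0:y1,x0:x1]=m[y0:y1,x0:x1];return o
def show(n,m,z): p=rect(m);print(n,len(p),p.min(0),p.max(0),*fit(ray2plane(d,p,z)))
show("green",roi((H>45)&(H<75)&(S>120)&(V>50),350,460,320,365),.098)
show("blue",roi((H>100)&(S>100),366,446,285,309),.098)
show("red",roi(((H<8)|(H>172))&(S>120),370,460,240,265),.098)
show("line",roi((S<40)&(V>130),235,262,235,308),.006)
show("plate",roi((S<60)&(V<120),140,300,215,325),.006)
show("blk",roi((V<45),150,175,235,290),.130)
show("bluecam",roi((H>100)&(S>120),120,160,240,280),.150)
show("meter",roi(((H<8)|(H>172))&(S>120),240,350,135,195),.036)
show("cap",roi(((H<8)|(H>172))&(S>120),460,495,130,160),.12)
print(I[270,200],I[290,402],I[344,405])
E
```

```text
green 440 [375 334] [439 349] [ 457.9 -121.2] [108.1  11.7] pca deg 80.38 mean [ 458.  -119.9]
blue 626 [379 285] [445 304] [ 534.8 -133.6] [111.4  31.9] pca deg 84.35 mean [ 532.8 -137.2]
red 429 [386 246] [449 260] [ 604.6 -146.7] [108.9  12.4] pca deg 80.77 mean [ 604.7 -146.3]
line 125 [245 245] [252 300] [584.5 156.2] [  4.6 105.2] pca deg 174.35 mean [587.3 156. ]
plate 9252 [154 226] [290 315] [591.1 211.1] [257.  154.7] pca deg -102.03 mean [594.5 200.8]
blk 258 [152 241] [169 281] [598.6 284.5] [23.9 65.8] pca deg 170.21 mean [600.8 286.9]
bluecam 697 [126 245] [157 274] [598.3 305.8] [48.8 46.3] pca deg 60.19 mean [598.  307.3]
meter 2707 [251 144] [340 189] [782.4  61.8] [170.2  86.9] pca deg 91.91 mean [779.6  50.8]
cap 156 [470 139] [484 152] [ 786.5 -253.9] [20.8 25.6] pca deg -49.05 mean [ 786.5 -254.1]
[61 66 69] [26 39 45] [27 75 36]
```

```bash
cat >> h.py <<'E'
def go(x,y,z,ydir):  # mm, tool-y heading deg, tool down: remaining shift in tool axes (mm), turn in tool axes (deg)
    s=ctrl.get_state();R=Ro.from_rotvec(s["tool_rot"]);p=np.array(s["position"])*1000
    a=np.radians(ydir);Y=np.array([np.cos(a),np.sin(a),0]);Z=np.array([0,0,-1.]);X=np.cross(Y,Z)
    T=Ro.from_matrix(np.c_[X,Y,Z])
    print("t",round(s["time"],2),"p",p.round(1),"shift",R.inv().apply(np.array([x,y,z])-p).round(1),"turn",np.degrees((R.inv()*T).as_rotvec()).round(2),
     "shift after turn",T.inv().apply(np.array([x,y,z])-p).round(1),"F",np.round(s["ft_force"],1),"M",np.round(s["torque"],2),"w",round(s["grip_width"],3))
E
python3 -c "
from h import *
go(458,-121,220,-9.7)"
python3 -m inch '[[[33,-33,0],[0,0,0]],[[33,-33,0],[0,0,0]],[[33,-33,0],[0,0,0]],[[33,-33,0],[0,0,0]],[[33,-33,0],[0,0,0]],[[33,-33,0],[0,0,0]],[[33,-33,0],[0,0,0]],[[33,-33,0],[0,0,0]],[[33,-33,0],[0,0,0]],[[33,-33,0],[0,0,0]]]' 0
python3 -c "
from h import *
go(458,-121,220,-9.7)"
```

```text
t 0.15 p [ 191.8 -620.6  217.8] shift [ 401.9 -398.7   -1.6] turn [-7.000e-02 -4.000e-02 -6.312e+01] shift after turn [537.4 178.2  -2.2] F [-0.1  0.  -0.1] M [ 0.03 -0.01  0.03] w 1.002
time: 1.15
position: [0.4102, -0.2065, 0.2186]
tool_rot: [3.106, 0.469, -0.0]
ft_force: [1.3, -0.2, -0.7]
grip_width: 0.999
t 1.15 p [ 410.2 -206.5  218.6] shift [ 70.9 -67.5  -1.4] turn [ 3.000e-02  2.000e-02 -6.313e+01] shift after turn [92.3 32.8 -1.4] F [ 1.3 -0.2 -0.7] M [-0.05 -0.03 -0.03] w 0.999
```

```bash
python3 -m inch '[[[0,0,0],[0,0,-7.9]],[[0,0,0],[0,0,-7.9]],[[0,0,0],[0,0,-7.9]],[[0,0,0],[0,0,-7.9]],[[0,0,0],[0,0,-7.9]],[[0,0,0],[0,0,-7.9]],[[0,0,0],[0,0,-7.9]],[[0,0,0],[0,0,-7.9]],[[45,16,0],[0,0,0]],[[43,15,0],[0,0,0]]]'
python3 - <<'E'
from h import *
go(458,-121,220,-9.7)
d=optics.get_image("wrist");cv2.imwrite("pics/w1.png",d["image"][:,:,::-1]);print(np.round(d["hand_eye"],3).tolist(),d["fx"],d["cx"],d["cy"])
go(458,-121,220,-9.7)
E
```

```text
time: 2.15
position: [0.4551, -0.1266, 0.2185]
tool_rot: [2.404, 2.023, 0.0]
ft_force: [0.8, 0.1, -0.1]
grip_width: 0.999
t 2.15 p [ 455.1 -126.6  218.5] shift [ 6.   1.9 -1.5] turn [ 0.01  0.   -0.13] shift after turn [ 6.   1.9 -1.5] F [ 0.8  0.1 -0.1] M [-0.01 -0.17  0.02] w 0.999
[[0.001, -0.959, -0.284, 0.079], [1.0, 0.001, -0.001, 0.001], [0.002, -0.284, 0.959, -0.167], [0.0, 0.0, 0.0, 1.0]] 418.2251945998209 320.9955051946501 236.126528552143
t 2.2 p [ 459.  -116.9  219. ] shift [-4.2 -0.4 -1. ] turn [ 0.15 -0.3   0.56] shift after turn [-4.2 -0.3 -1. ] F [3.  7.4 1. ] M [ 0.51 -0.32  0.03] w 0.999
```

View pics/w1.png

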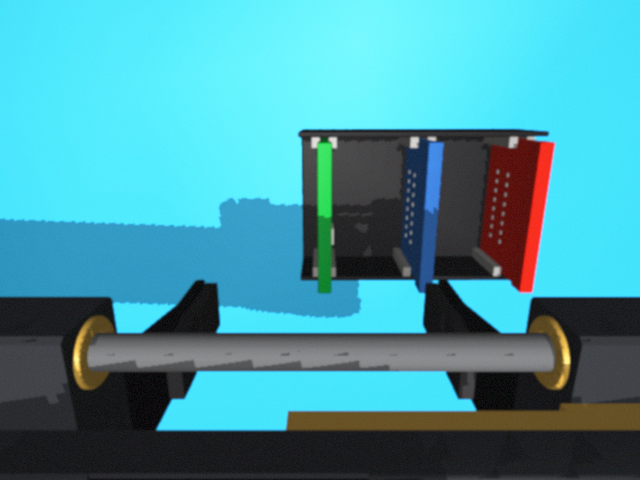

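The wrist view, looking along tool +x, shows the green bar at column 325, rows 143–291, between the jaws. The blue board is at about column 432 and the red at about 540. The arm was still settling, so I'll measure again numerically.

```bash
cat >> h.py <<'E'
def wr(name=None):
    s=ctrl.get_state();d=optics.get_image("wrist")
    T=np.eye(4);T[:3,:3]=Ro.from_rotvec(s["tool_rot"]).as_matrix();T[:3,3]=s["position"]
    C=T@np.array(d["hand_eye"])
    if name: cv2.imwrite(f"pics/{name}.png",d["image"][:,:,::-1])
    return d,C[:3,:3],C[:3,3],cv2.cvtColor(d["image"],cv2.COLOR_RGB2HSV).astype(int)
E
python3 - <<'E'
from h import *
wr();d,R,c,h=wr("w2")
m=(h[...,0]>45)&(h[...,0]<75)&(h[...,1]>120)&(h[...,2]>60)
m[300:]=False
p=rect(m);print(len(p),p.min(0),p.max(0));P=ray2plane(d,p,.098,R,c)
print(*fit(P)); q=fit(P);e=q[0]; a=q[3]
go(e[0],e[1],220,a-90 if a>0 else a+90)
E
```

```text
2093 [315 147] [330 299]
[ 459.2 -119.5] [112.   10.7] pca deg -99.77 mean [ 459.4 -116.5]
t 2.3 p [ 456.1 -123.5  218.6] shift [ 4.4  2.5 -1.4] turn [ 0.01 -0.03  0.53] shift after turn [ 4.5  2.4 -1.4] F [-0.4 -0.5 -0.1] M [-0.1  -0.05 -0.01] w 1.001
```

```bash
python3 -m inch '[[[4.4,2.5,0],[0,0,0.4]],[[0,0,16],[0,0,0]],[[0,0,20],[0,0,0]],[[0,0,20],[0,0,0]],[[0,0,20],[0,0,0]],[[0,0,20],[0,0,0]],[[0,0,15],[0,0,0]],[[0,0,12],[0,0,0]],[[0,0,7.5],[0,0,0]],[[0,0,0],[0,0,0]]]'
python3 - <<'E'
from h import *
go(459,-120,88,-9.8)
d,R,c,h=wr("w3")
go(459,-120,88,-9.8)
E
```

```text
time: 3.3
position: [0.4574, -0.1231, 0.0873]
tool_rot: [-2.407, -2.017, 0.001]
ft_force: [-0.4, 0.4, -0.4]
grip_width: 1.003
t 3.3 p [ 457.4 -123.1   87.3] shift [ 3.3  1.  -0.7] turn [-0.1  -0.02 -0.28] shift after turn [ 3.3  1.  -0.7] F [-0.4  0.4 -0.4] M [-0.03 -0.05  0.03] w 1.003
t 3.35 p [ 458.1 -123.1   88.1] shift [3.2 0.4 0.1] turn [-0.02 -0.   -0.26] shift after turn [3.2 0.4 0.1] F [ 1.2 -0.1 -0.8] M [-0.06 -0.09 -0.01] w 0.995
```

View pics/w3.png

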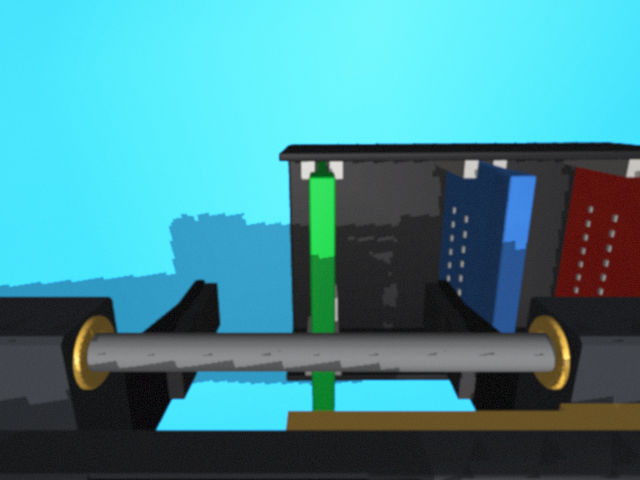

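The green bar (columns 310–334, centre about 322) is centred between the fingers (217–425, centre 321). I'll shift 3 mm along the bar and close.

```bash
python3 -m inch '[[[2.5,0.5,0],[0,0,-0.2]],[[0,0,0],[0,0,0]],[[0,0,0],[0,0,0]],[[0,0,0],[0,0,0]],[[0,0,0],[0,0,0]],[[0,0,0],[0,0,0]],[[0,0,0],[0,0,0]],[[0,0,0],[0,0,0]],[[0,0,0],[0,0,0]],[[0,0,0],[0,0,0]]]' 0
python3 -m inch '[[[0,0,0],[0,0,0]],[[0,0,0],[0,0,0]],[[0,0,0],[0,0,0]],[[0,0,0],[0,0,0]],[[0,0,0],[0,0,0]],[[0,0,0],[0,0,0]],[[0,0,0],[0,0,0]],[[0,0,0],[0,0,0]],[[0,0,0],[0,0,0]],[[0,0,0],[0,0,0]]]' 1 30
python3 -c "
from h import *
go(459,-120,88,-9.8)"
```

```text
time: 4.35
position: [0.4592, -0.1204, 0.0881]
tool_rot: [2.403, 2.023, -0.0]
ft_force: [-0.4, 0.7, 0.1]
grip_width: 1.0
time: 5.35
position: [0.4591, -0.1204, 0.0881]
tool_rot: [-2.403, -2.023, 0.0]
ft_force: [-0.2, 0.1, -1.1]
grip_width: 0.172
t 5.35 p [ 459.1 -120.4   88.1] shift [ 0.4 -0.2  0.1] turn [-0.01  0.   -0.02] shift after turn [ 0.4 -0.2  0.1] F [-0.2  0.1 -1.1] M [-0.06 -0.07 -0.02] w 0.172
```

```bash
python3 -m inch '[[[0,0,0],[0,0,0]],[[0,0,0],[0,0,0]],[[0,0,0],[0,0,0]],[[0,0,0],[0,0,0]],[[0,0,0],[0,0,0]],[[0,0,-2],[0,0,0]],[[0,0,-4],[0,0,0]],[[0,0,-5],[0,0,0]],[[0,0,-5],[0,0,0]],[[0,0,-4],[0,0,0]]]'
python3 -c "
from h import *
go(459,-120,108,-9.8)"
```

```text
time: 6.35
position: [0.4594, -0.1205, 0.1088]
tool_rot: [2.403, 2.023, 0.0]
ft_force: [0.0, -0.3, -1.9]
grip_width: 0.106
t 6.35 p [ 459.4 -120.5  108.8] shift [ 0.4 -0.4  0.8] turn [ 0.03  0.01 -0.02] shift after turn [ 0.4 -0.4  0.8] F [ 0.  -0.3 -1.9] M [ 0.   -0.1  -0.02] w 0.106
```

```bash
python3 -m inch '[[[0,0,-6],[0,0,0]],[[0,0,-9],[0,0,0]],[[0,0,-12],[0,0,0]],[[0,0,-13],[0,0,0]],[[0,0,-14],[0,0,0]],[[0,0,-14],[0,0,0]],[[0,0,-13],[0,0,0]],[[0,0,-11],[0,0,0]],[[0,0,-7],[0,0,0]],[[0,0,-3],[0,0,0]]]'
python3 - <<'E'
from h import *
go(586,158,210,84.3)
d=optics.get_image("scene");cv2.imwrite("pics/s2.png",cv2.resize(d["image"][150:330,140:480,::-1],None,fx=2,fy=2))
E
```

```text
time: 7.35
position: [0.4595, -0.1205, 0.211]
tool_rot: [2.403, 2.022, 0.001]
ft_force: [0.0, -0.2, -1.5]
grip_width: 0.108
t 7.35 p [ 459.5 -120.5  211. ] shift [296.   77.1   1. ] turn [ 3.000e-02  6.000e-02 -9.413e+01] shift after turn [-98.2 289.7   1. ] F [ 0.  -0.2 -1.5] M [ 0.03 -0.11 -0.05] w 0.108
```

View pics/s2.png

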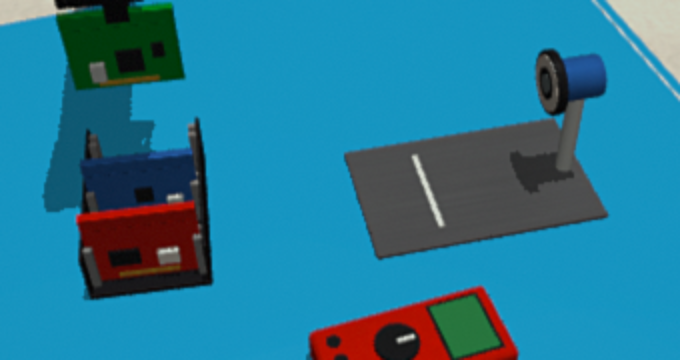

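```bash
python3 -m inch '[[[8,2,0],[0,0,0]],[[16,4,0],[0,0,0]],[[24,6,0],[0,0,0]],[[28,7,0],[0,0,0]],[[30,7,0],[0,0,0]],[[30,7,0],[0,0,0]],[[28,7,0],[0,0,0]],[[20,5,0],[0,0,0]],[[11,3,0],[0,0,0]],[[5,2,0],[0,0,0]]]'
python3 -m inch '[[[0,0,0],[0,0,-5]],[[0,0,0],[0,0,-8.5]],[[0,0,0],[0,0,-8.5]],[[0,0,0],[0,0,-8.5]],[[0,0,0],[0,0,-8.5]],[[0,0,0],[0,0,-8.5]],[[0,0,0],[0,0,-8.5]],[[0,0,0],[0,0,-8.5]],[[0,0,0],[0,0,-8.5]],[[0,0,0],[0,0,-8.5]]]'
python3 -m inch '[[[0,0,0],[0,0,-7]],[[0,0,0],[0,0,-4]],[[0,0,0],[0,0,-1.6]],[[0,0,0],[0,0,0]],[[0,0,0],[0,0,0]],[[0,0,0],[0,0,0]],[[0,0,0],[0,0,0]],[[0,0,0],[0,0,0]],[[0,0,0],[0,0,0]],[[0,0,0],[0,0,0]]]'
python3 - <<'E'
from h import *
go(586,158,210,84.3)
wr("w4")
E
```

```text
time: 8.4
position: [0.5423, 0.0695, 0.2095]
tool_rot: [-2.4, -2.025, 0.001]
ft_force: [0.2, -1.1, -1.8]
grip_width: 0.11
time: 9.4
position: [0.5423, 0.0666, 0.2098]
tool_rot: [-0.494, -3.102, 0.002]
ft_force: [0.2, 0.7, -1.7]
grip_width: 0.111
time: 10.4
position: [0.5425, 0.0682, 0.2101]
tool_rot: [-0.157, -3.138, 0.0]
ft_force: [-0.3, 0.8, -1.4]
grip_width: 0.108
t 10.4 p [542.5  68.2 210.1] shift [-34.3  93.7   0.1] turn [-0.01 -0.   -0.02] shift after turn [-34.3  93.7   0.1] F [-0.3  0.8 -1.4] M [ 0.12 -0.13  0.  ] w 0.108
```

View pics/w4.png

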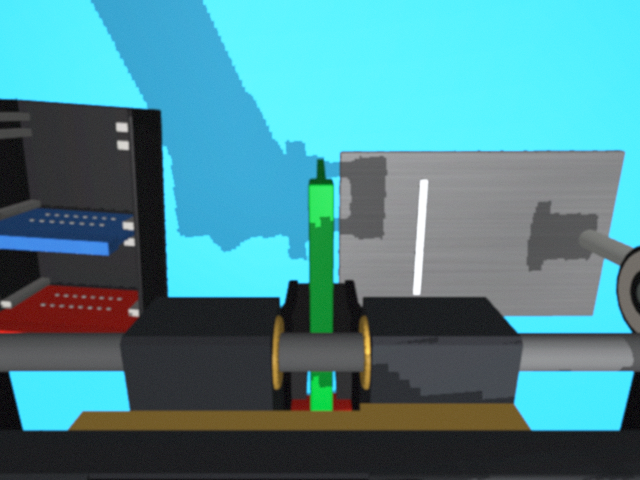

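The wrist view shows the board upright in the grip. The whole white line is visible from (424,180) to (418,293), with plate corners near (341,152), (622,152) and (595,315). I'll fit the line and plate here.

Run:
```python
from h import *
d,R,c,h=wr()
S,V=h[...,1],h[...,2]
m=(V>215)&(S<30);m[:, :400]=False;m[:,445:]=False;m[:170]=False;m[297:]=False
p=rect(m);print(p.min(0),p.max(0));L=ray2plane(d,p,.006,R,c);print("line",*fit(L))
pl=(S<70);pl[:140]=False;pl[325:]=False;pl[:,:330]=False
q=rect(pl)
# top edge rows per column, right edge, bottom edge
top=np.array([[u,q[q[:,0]==u][:,1].min()-.5] for u in range(350,610,4)])
bot=np.array([[u,q[q[:,0]==u][:,1].max()+.5] for u in range(530,585,3)])
lef=np.array([[q[q[:,1]==v][:,0].min()-.5,v] for v in range(160,285,4)])
for n,e in(("top",top),("bot",bot),("left",lef)):
    P=ray2plane(d,e,.006,R,c)[:,:2].astype(np.float32)*1000
    vx,vy,x,y=cv2.fitLine(P,cv2.DIST_HUBER,0,.01,.01).ravel();r=(P-[x,y])@[-vy,vx]
    print(n,"ang",np.degrees(np.arctan2(vy,vx)).round(2),"pt",x.round(1),y.round(1),"rms",r.std().round(2))
# held board bar, using wrist cam at its top height
g=(h[...,0]>45)&(h[...,0]<75)&(S>120);g[:178]=False;g[330:]=False
z=ctrl.get_state()["position"][2]+.010
p=rect(g);print("bar",p.min(0),p.max(0),*fit(ray2plane(d,p,z,R,c)));go(586,158,210,84.3)
```

```text
[413 179] [427 294]
line [586.  156.7] [  7.2 111.1] pca deg -5.54 mean [584.  156.9]
top ang 84.31 pt 512.0 216.8 rms 0.23
bot ang 84.32 pt 676.8 287.4 rms 0.0
left ang -5.2 pt 562.4 84.1 rms 0.35
bar [308 178] [334 329] [520.8  71.4] [10.7 63.4] pca deg -5.48 mean [520.4  71.2]
t 10.5 p [542.6  68.2 210.1] shift [-34.3  93.7   0.1] turn [-0.    0.   -0.02] shift after turn [-34.3  93.7   0.1] F [ 0.1  0.  -2.1] M [ 0.09 -0.15  0.01] w 0.105
```

```bash
python3 -m inch '[[[-2,4,0],[0,0,-0.15]],[[-4,8,0],[0,0,0]],[[-4,11,0],[0,0,0]],[[-5,12,0],[0,0,0]],[[-5,13,0],[0,0,0]],[[-5,13,0],[0,0,0]],[[-4,12,0],[0,0,0]],[[-3,9,0],[0,0,0]],[[-2,7,0],[0,0,0]],[[-1,4,0],[0,0,0]]]'
python3 -m inch '[[[0,0,3],[0,0,0]],[[0,0,5],[0,0,0]],[[0,0,7],[0,0,0]],[[0,0,8],[0,0,0]],[[0,0,8],[0,0,0]],[[0,0,6],[0,0,0]],[[0,0,4],[0,0,0]],[[0,0,3],[0,0,0]],[[0,0,1],[0,0,0]],[[0,0,0],[0,0,0]]]'
python3 - <<'E'
from h import *
go(586.6,157,165,84.45)
for n in("scene","top"):
    d=optics.get_image(n);cv2.imwrite(f"pics/{n}3.png",d["image"][:,:,::-1])
    a=np.radians(-5.55);ex=np.array([np.cos(a),np.sin(a),0]);C=np.array([.5864,.157,.130])
    P=np.array([C+sx*.055*ex+[0,0,sz*.045] for sx in(-1,1) for sz in(-1,1)])
    q=P@np.array(d["R"]).T+d["t"];uv=np.c_[q[:,0]/q[:,2]*d["fx"]+d["cx"],q[:,1]/q[:,2]*d["fy"]+d["cy"]];print(n,"(-x bot,-x top,+x bot,+x top)",uv.round(1).tolist())
    if n=="scene":
        I=d["image"][:,:,::-1].copy()[110:290,240:470];I=cv2.resize(I,None,fx=3,fy=3,interpolation=cv2.INTER_CUBIC)
        for u,v in uv: cv2.circle(I,(int((u-239.5)*3),int((v-109.5)*3)),4,(255,0,255),1)
        cv2.imwrite("pics/s4.png",I)
E
```

```text
time: 11.5
position: [0.5865, 0.1582, 0.21]
tool_rot: [-0.152, -3.138, -0.0]
ft_force: [0.5, -0.4, -2.3]
grip_width: 0.105
time: 12.5
position: [0.5865, 0.1574, 0.1652]
tool_rot: [0.153, 3.138, -0.0]
ft_force: [0.0, -0.7, -1.7]
grip_width: 0.106
t 12.5 p [586.5 157.4 165.2] shift [-0.2 -0.3  0.2] turn [ 0.    0.01 -0.02] shift after turn [-0.2 -0.3  0.2] F [ 0.  -0.7 -1.7] M [ 0.1  -0.13 -0.01] w 0.106
scene (-x bot,-x top,+x bot,+x top) [[348.1, 200.7], [349.4, 166.1], [362.9, 235.9], [365.3, 200.8]]
top (-x bot,-x top,+x bot,+x top) [[238.1, 300.1], [228.2, 299.9], [244.4, 236.8], [235.5, 228.6]]
```

View pics/s4.png

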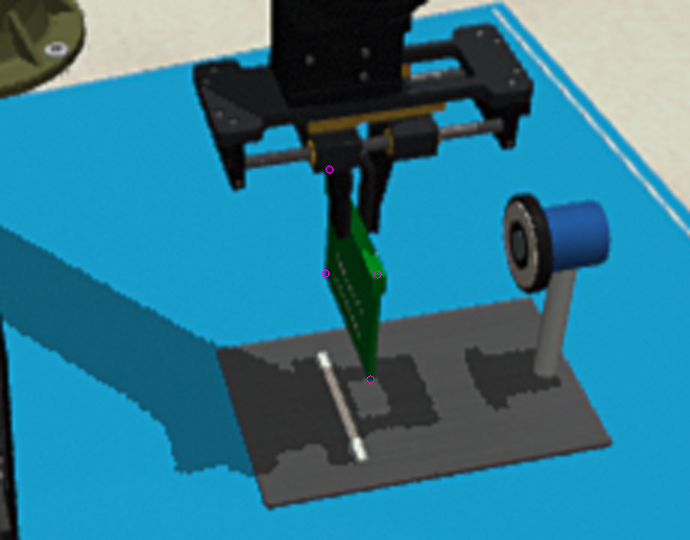

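The board's visible corners match the predicted ones to about a pixel: +x bottom at (372,380) against a predicted (370,380), and -x bottom at about (327,270) against (325,273). One quick check on the bystanders and steadiness, then I'll hand in.

```bash
python3 -m inch '[[[0,0,0],[0,0,0]],[[0,0,0],[0,0,0]],[[0,0,0],[0,0,0]],[[0,0,0],[0,0,0]],[[0,0,0],[0,0,0]],[[0,0,0],[0,0,0]],[[0,0,0],[0,0,0]],[[0,0,0],[0,0,0]],[[0,0,0],[0,0,0]],[[0,0,0],[0,0,0]]]'
python3 - <<'E'
from h import *
from bench import close_job
a=cv2.imread("pics/scene0.png");b=optics.get_image("scene")["image"][:,:,::-1]
D=np.abs(a.astype(int)-b).max(2)
for n,(x0,x1,y0,y1) in dict(bottle=(140,190,335,398),meter=(292,402,290,362),red=(178,245,252,298)).items(): print(n,"changed px",(D[y0:y1,x0:x1]>40).sum())
go(586.6,157,165,84.45);print(np.abs(ctrl.get_state()["qd"]).max())
close_job()
E
```

```text
time: 13.6
position: [0.5864, 0.1573, 0.1651]
tool_rot: [0.153, 3.138, -0.0]
ft_force: [0.6, 0.3, -1.6]
grip_width: 0.106
bottle changed px 0
meter changed px 0
red changed px 0
t 13.65 p [586.4 157.3 165.1] shift [-0.2 -0.3  0.1] turn [-0.    0.   -0.02] shift after turn [-0.2 -0.3  0.1] F [-0.1  0.3 -1.2] M [ 0.16 -0.15 -0.02] w 0.106
0.0015503530500903095
the job is handed in; nothing more can be done
```

The green board is out of its slot and held over the white line in front of the lens, still gripped at 30 N. I handed the job in at about 13.7 s.

- **Pose:** the TCP is within 0.4 mm and 0.02° of the pose I worked out, which puts the board's middle at about 130 mm. That pose rests on the camera calibration, which is good to about 2 mm.
- **Board in the picture:** in the last scene view its visible corners matched the predicted ones to about a pixel, so it is upright and level as far as the picture shows.
- **Grip:** the opening stayed at 0.106 and the joint speeds were near zero, so there was no sign of slipping.
- **Bystanders:** the red board, multimeter and bottle showed no changed pixels against the first picture. I did not compare the blue board that way. It was still in its slot in the later views.
- **Small disagreements:**
  - The wrist camera put the bar about 1 mm off the TCP along the closing line. I put that down to calibration and did not correct for it.
  - Single readings of the stand's yaw ranged from -5.2° to -5.7°. I used about -5.55°.

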